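Shim the rocking carving stand

TASK

The carving stand rocks because its green foot has lost its rubber tip. Using only the outside of the fingers, push the red wedge along the bench under that foot until it is snug and the stand no longer rocks, without shoving the stand out of place or jacking it off its other feet; then press down on the brass disc above that foot to check that the corner no longer dips, and leave everything standing so. Do not pick up or lift anything, and leave the jar, mug and tin alone.

Things in the scene. Friction and masses are not known exactly. Their poses are not given: they have to be found in the camera images.
- stand: Loose 2 kg stand: board 200 x 160 mm (x, y), 34 to 54 mm above the bench; post near its middle with a cane handle to 250 mm, leaning to +x, -y. Corner feet, 32 mm round, domed, at x +-90, y +-70 mm, up to the board top; the green one (-90, +70) ends 8 mm above the bench, three are black. Level at rest; about 2 N on the short corner dips it 8 mm. Origin: bench level under the board's centre, z up
- short_foot (a point): Lowest point of the short green foot's dome (16 mm radius), 8 mm above the bench while the stand is level, 10 mm inside the board's front (-x) and left (+y) edges, so the foot shows beside them. Raising it beyond level takes about 8 N, so a snug wedge is felt as a clear stop
- press_disc: Brass disc of 28 mm diameter, 6 mm thick, fixed on the board's top straight above the short green foot; origin at the centre of its underside, its top is 60 mm above the bench
- wedge: Red wooden wedge, loose, 40 g, 100 mm long (x), 44 mm wide; 2 mm thick at the tip (+x end), rising evenly to 18 mm at the upright tail (-x). Origin: centre of its underside. Starts before the short foot, tip roughly towards it. Snug when the foot's lowest point is at x = +14 mm in its frame (36 mm from the tip); 10 mm either way still serves. It stays put when let go
- wedge_tail (a point): Centre of the wedge's upright tail face, 9 mm above the bench, where it can be pushed towards the wedge's +x
- wax_jar: Bystander: amber jar, 64 mm diameter, 70 mm high; origin under its centre
- mug: Bystander: blue cup, 72 mm diameter, 85 mm high; origin under its centre
- tin: Bystander: tin can, 66 mm diameter, 90 mm high; origin under its centre
Things that resemble listed ones, but are neither listed nor needed, are in the scene too. Of the things that look like the wedge, the largest one is meant.

How it is judged:
On the way, in this order (a step that is already met when the one before it is completed fails the run):
1. the wedge fills the gap under the short foot and the stand is level (x of short_foot in the frame of wedge between 0.002 and 0.024 m and y of short_foot in the frame of wedge between -0.021 and 0.021 m and angle between stand's own z axis and vertical below 0.02 rad), for 0.2 s.
2. the brass disc is pressed down and the stand stays level on the wedge (all of step 1 and contact force between the fingers and press_disc above 3.5 N), for 0.15 s.
At the end, for the whole second after the job is handed in: After the press test (over 3.5 N, stand level): wedge flat on the bench, short foot 2 to 24 mm ahead of the wedge's middle and within 21 mm of its centre line; stand level within 0.02 rad and within 25 mm of its start; bystanders moved under 30 mm; all at rest (all of step 1 and height (world z) of wedge below 0.006 m and angle between wedge's own z axis and vertical below 0.04 rad and distance of stand from where it was at the start of the episode below 0.025 m and linear speed of each of stand, wedge below 0.01 m/s and distance of each of wax_jar, mug, tin from where it was at the start of the episode below 0.03 m); the robot touches nothing.
It fails at once if the wedge is lifted off the bench (height (world z) of wedge above 0.012 m).
It fails at once if the stand is lifted or tipped (height (world z) of stand above 0.02 m or angle between stand's own z axis and vertical above 0.15 rad).
It fails at once if the stand is shoved out of place (distance of stand from where it was at the start of the episode above 0.04 m).
It fails at once if a bystander is disturbed (distance of any of wax_jar, mug, tin from where it was at the start of the episode above 0.03 m).
It also fails if it takes over 48 s, if anything falls off the work surface, if the arm or the gripper's body presses on something with over 40 N, if the wrist force passes 120 N, or if a joint passes its speed limit or range.

ROBOT

A 6-joint arm with a two-finger parallel gripper is mounted at the origin on the work surface. World frame = base frame: x ahead of the robot, y to its left, z up, the work surface at z = 0. Lengths are in m, angles in rad, forces in N, time in s.
With the tool pointing down it reaches from about 0.35 to 0.975 m from the base axis. Payload 4.9 kg.
Tool frame: the origin (TCP) lies at the very end of the fingers, on their centre line; the grasp point (between the pads) lies ctrl.grip_point_offset behind it (ctrl.grip_point_offset is the distance from the TCP to the grasp point, in m); z points along the fingers, y is the direction in which the jaws open and shut (so a half turn about z gives the same grasp; the last joint's range is limited). The gripper opens to 85 mm and grips with 20 to 120 N. Pads are 22 mm wide; open, the fingers measure 114 mm over their backs; the gripper's body (76 mm by 85 mm) begins 54 mm behind the grasp point. The pads swing forward as they close: fully open they stand 13 mm farther back than shut.
Start: joints at [-1.371, 0.053, 1.613, -0, 1.476, -0.119], TCP at [0.196, -0.593, 0.231] pointing down, gripper open.
Joint ranges: [-3.01, 3.01], [-1.01, 2.22], [0.06, 2.58], [-1.02, 4.17], [0.09, 2.62], [-3.14, 3.14]. Speed limits (rad/s): [2.57, 2.57, 3.14, 3.14, 3.14, 3.14].

INTERFACE

Orientations are given as a rotation vector (axis times angle).
In Python, from station import ctrl gives the robot as it stands. The module is installed in compiled form; this text tells all that it offers.
- The arm moves only by the shell command python3 -m creep 'ROWS' [FORCE]. ROWS is JSON, a list of rows, each a list of 5 numbers: the closure in counts, from 0 (fully open) to 255 (shut), then the shift along the tool's x, y, z in mm, then the turn about the tool's z in rad. A call has 1 to 12 rows; each row is the pose to reach, as a shift and turn from the pose commanded when the call began, along the tool's axes at that moment; what a row does not reach only later rows make up. A row lasts 1/12 s, in which the tool goes at most 41.7 mm and 7.16 degrees, less where a joint would pass 70% of its speed; a pose out of reach is approached as far as the arm can. A call with a gripper value outside its range is refused whole. The fingers move at their own pace and stop on an object; FORCE is the grip in N (left out, the last holds). Time passes only in rows, so rows that repeat a pose let the fingers close. It gives the time, the measured TCP pose, the force and the opening at its end, in the units of the state.
- ctrl.get_obs(): the state, without advancing time (a new reading comes with each control period).
- ctrl.get_image(name): name is "side" or "top"; returns the picture (400x640x3 uint8, red, green, blue); there is no depth.
- ctrl.calibration(name): a dict with "fx", "fy", "cx", "cy" (pixels), "R" (3x3) and "t" (3): a world point X has camera coordinates R X + t. Camera axes: x right, y down, z forward; pixel columns grow to the right and rows downward; lengths in m; the calibration is good to about 2 mm. A picture is of the moment at which its call begins. calibration takes no time and is no camera call.
- ctrl.finish_job(): hands the job in, once; it reports no verdict.
Trained networks look in the newest picture that a camera, given by its name, has taken for a name from the list of things; names that differ only in an ending like _2 or _b are one class to them, and where a whole thing is asked for, a point or a joint stands for the part that bears it (a point fixed in the world has none). Each returns a list of dicts, best first, with "conf" (0 to 1); they miss things now and then, are a little off and sometimes report something else, mostly with a low value. They report only what shows in the picture. A call takes as long as a camera call. They do not tell look-alikes from the thing itself.
- ctrl.boxes_of(camera, label): "rect" ([left, top, width, height] in pixels, round what is visible of it).
- ctrl.outline_of(camera, label): "mask" (400x640 bool, what is visible of it) and "rect" ([left, top, width, height] in pixels, round what is visible of it).
The state is a dict: "t": time; "q": joint angles; "dq": joint speeds; "effort": joint torques, N m; "tool_pos": TCP position; "tool_rot": TCP orientation; "contact_force": force on the tool from outside, world axes, zero at the start; "wrist_torque": the same for the moment, N m; "opening": finger opening in m.
Only numpy, scipy, OpenCV 4.12 (cv2) and the standard library are available. Lean on these libraries where they do the work, as an engineer would, in place of code of your own. Each camera call takes 0.05 s, during which the arm holds its last target. There are 200 camera calls.

## Working session

There is one attempt and no reset: what is moved stays moved. The work goes in short steps, Python scripts to look and compute and a shell command to move; the robot and the scene stay as the last step left them, time stands still between calls to the robot, and variables do not carry over. Pictures are saved under pics/ and viewed, about 8 in all and at most 12, crops included, and the job is handed in when it is done.

```bash
mkdir -p pics; cat > h.py <<'E'
import numpy as np, cv2
from station import ctrl
def ray(cam,u,v):
    c=ctrl.calibration(cam);R=np.array(c["R"]);t=np.array(c["t"])
    d=R.T@np.array([(u-c["cx"])/c["fx"],(v-c["cy"])/c["fy"],1]);return -R.T@t,d
def atz(cam,u,v,z):
    o,d=ray(cam,u,v);return o+d*(z-o[2])/d[2]
def proj(cam,X):
    c=ctrl.calibration(cam);p=np.array(c["R"])@np.array(X)+np.array(c["t"])
    return c["fx"]*p[0]/p[2]+c["cx"],c["fy"]*p[1]/p[2]+c["cy"]
def tri(p,q):
    (o1,d1),(o2,d2)=ray(*p),ray(*q);d1/=np.linalg.norm(d1);d2/=np.linalg.norm(d2)
    s=np.linalg.lstsq(np.c_[d1,-d2],o2-o1,rcond=None)[0];a,b=o1+s[0]*d1,o2+s[1]*d2
    return (a+b)/2,np.linalg.norm(a-b)
def save(cam,name,box=None,k=1):
    im=ctrl.get_image(cam)[:,:,::-1]
    if box: x,y,w,h=box;im=im[y:y+h,x:x+w]
    cv2.imwrite("pics/"+name,cv2.resize(im,None,fx=k,fy=k,interpolation=cv2.INTER_CUBIC))
E
python3 - <<'E'
from h import *
np.set_printoptions(precision=3,suppress=True)
for c in("top","side"):
    save(c,c+"1.png"); k=ctrl.calibration(c);print(c,k["fx"],-np.array(k["R"]).T@np.array(k["t"]),np.array(k["R"])[2])
    for l in("wedge","stand","press_disc","wax_jar","mug","tin"):
        print(l,[(np.round(b["rect"]).tolist(),round(b["conf"],2)) for b in ctrl.boxes_of(c,l)[:4]])
o=ctrl.get_obs();print({k:np.round(v,3) for k,v in o.items()},ctrl.grip_point_offset)
E
```

```text
top 436.0061446385062 [0.452 0.01  0.825] [ 0.122 -0.001 -0.993]
wedge [([290.0, 170.0, 31.0, 53.0], 0.94), ([334.0, 275.0, 20.0, 35.0], 0.75), ([239.0, 260.0, 35.0, 23.0], 0.69)]
stand [([301.0, 7.0, 134.0, 165.0], 0.59), ([303.0, 140.0, 11.0, 17.0], 0.21)]
press_disc [([304.0, 141.0, 14.0, 16.0], 0.7)]
wax_jar [([203.0, 193.0, 43.0, 34.0], 0.75)]
mug [([382.0, 189.0, 45.0, 40.0], 0.64)]
tin [([216.0, 121.0, 43.0, 44.0], 0.69)]
side 436.9963102632382 [0.458 0.485 0.591] [ 0.153 -0.657 -0.738]
wedge [([396.0, 293.0, 31.0, 46.0], 0.88), ([301.0, 232.0, 64.0, 38.0], 0.66), ([417.0, 229.0, 46.0, 19.0], 0.62)]
stand [([182.0, 49.0, 149.0, 191.0], 0.84)]
press_disc [([277.0, 208.0, 18.0, 13.0], 0.51), ([184.0, 54.0, 148.0, 184.0], 0.2)]
wax_jar [([305.0, 292.0, 47.0, 61.0], 0.78)]
mug [([353.0, 134.0, 36.0, 60.0], 0.61)]
tin [([223.0, 256.0, 54.0, 66.0], 0.57), ([184.0, 50.0, 146.0, 190.0], 0.37)]
{'t': np.float64(0.7), 'q': array([-1.371,  0.053,  1.613, -0.   ,  1.476, -0.119]), 'dq': array([ 0.001,  0.001, -0.   , -0.001, -0.   , -0.   ]), 'effort': array([  0.002, -39.355, -37.037,   0.   ,   0.   ,  -0.   ]), 'tool_pos': array([ 0.196, -0.594,  0.231]), 'tool_rot': array([ 3.102,  0.499, -0.   ]), 'contact_force': array([-0.073, -0.152,  0.332]), 'wrist_torque': array([-0.062, -0.027,  0.   ]), 'opening': np.float64(0.085)} 0.0187
```

View pics/top1.png

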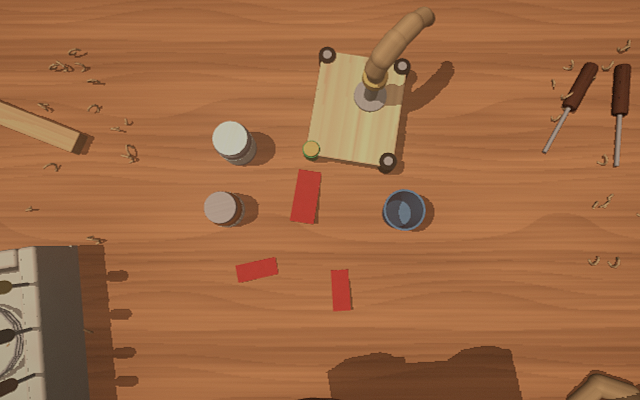

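View pics/side1.png

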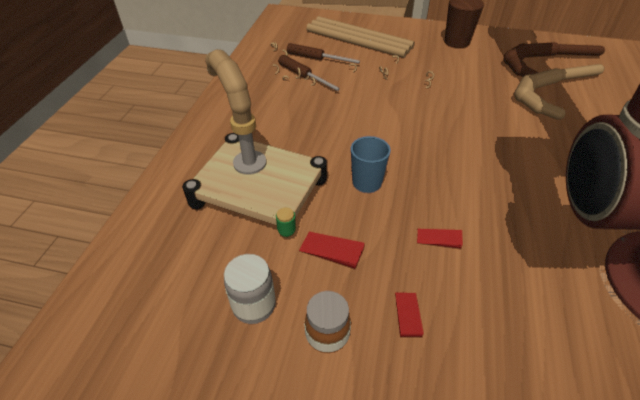

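The top view shows three red wedges, at (305,196), (257,270) and (341,290). The first is clearly the largest, and it lies in front of the green foot and brass disc at (311,150), so it fits the description. In the side view it is at (332,249). Next I measure it and confirm it in an enlarged crop.

```bash
python3 - <<'E'
from h import *
np.set_printoptions(precision=4,suppress=True)
save("top","crop.png",(190,0,260,320),1.8)
M={}
for c in("top","side"):
    im=ctrl.get_image(c)
    for l in("wedge","press_disc"):
        for o in ctrl.outline_of(c,l)[:3]:
            m=o["mask"].astype(np.uint8);r=cv2.minAreaRect(cv2.findNonZero(m));
            pts=cv2.boxPoints(r);ys,xs=np.nonzero(m)
            print(c,l,round(o["conf"],2),m.sum(),"cent",xs.mean(),ys.mean())
            if l=="wedge":
                hull=cv2.convexHull(cv2.findNonZero(m));ap=cv2.approxPolyDP(hull,3,True)[:,0];
                for p in ap: print("   ",p,atz(c,*p,0),atz(c,*p,.018))
            M.setdefault((c,l),(xs.mean(),ys.mean()))
print("disc",tri(("top",*M["top","press_disc"]),("side",*M["side","press_disc"])))
print("wedge cent",tri(("top",*M["top","wedge"]),("side",*M["side","wedge"])))
for p in((327,55),(402,67),(388,162),(311,149)): print(p,atz("top",*p,.056))
for l in("wax_jar","mug","tin"):
  o=ctrl.outline_of("top",l)[0];ys,xs=np.nonzero(o["mask"]);print(l,atz("top",xs.mean(),ys.mean(),.05))
E
```

```text
top wedge 0.86 739 cent 256.8903924221922 269.51962110960756
    [278 273] [0.4019 0.1048 0.    ] [0.403  0.1027 0.018 ]
    [240 282] [0.3855 0.1751 0.    ] [0.3869 0.1715 0.018 ]
    [237 266] [0.4148 0.1814 0.    ] [0.4156 0.1777 0.018 ]
    [274 258] [0.4296 0.1126 0.    ] [0.4301 0.1104 0.018 ]
top wedge 0.74 710 cent 340.6042253521127 290.09718309859153
    [348 310] [ 0.3347 -0.0253  0.    ] [ 0.3373 -0.0245  0.018 ]
    [333 310] [0.3347 0.0024 0.    ] [0.3373 0.0026 0.018 ]
    [333 270] [0.4074 0.0023 0.    ] [0.4084 0.0025 0.018 ]
    [348 271] [ 0.4056 -0.0257  0.    ] [ 0.4066 -0.0249  0.018 ]
top wedge 0.58 1258 cent 305.82273449920507 196.2241653418124
    [319 172] [0.5926 0.0289 0.    ] [0.5895 0.0285 0.018 ]
    [321 181] [0.5751 0.025  0.    ] [0.5725 0.0247 0.018 ]
    [313 221] [0.4987 0.04   0.    ] [0.4977 0.0393 0.018 ]
    [291 220] [0.5006 0.0816 0.    ] [0.4996 0.08   0.018 ]
    [299 170] [0.5965 0.0672 0.    ] [0.5933 0.066  0.018 ]
top press_disc 0.76 209 cent 311.1961722488038 148.45454545454547
side wedge 0.96 789 cent 440.6185044359949 237.69455006337
[... 673 characters left out ...]
7364447494853
    [364 245] [0.4927 0.0317 0.    ] [0.4917 0.0455 0.018 ]
    [355 268] [0.4992 0.0811 0.    ] [0.4979 0.0934 0.018 ]
    [300 251] [0.5949 0.0685 0.    ] [0.5908 0.0812 0.018 ]
    [309 232] [0.5904 0.0256 0.    ] [0.5864 0.0396 0.018 ]
side press_disc 0.51 189 cent 285.037037037037 214.35449735449737
disc (array([0.6257, 0.0417, 0.0554]), np.float64(0.0008054813460694834))
wedge cent (array([0.4043, 0.1198, 0.1589]), np.float64(0.025211808401683845))
(327, 55) [0.802  0.0134 0.056 ]
(402, 67) [ 0.7789 -0.1247  0.056 ]
(388, 162) [ 0.6012 -0.0959  0.056 ]
(311, 149) [0.6249 0.0421 0.056 ]
wax_jar [0.5179 0.1961 0.05  ]
mug [ 0.5152 -0.1235  0.05  ]
tin [0.6375 0.1808 0.05  ]
```

View pics/crop.png

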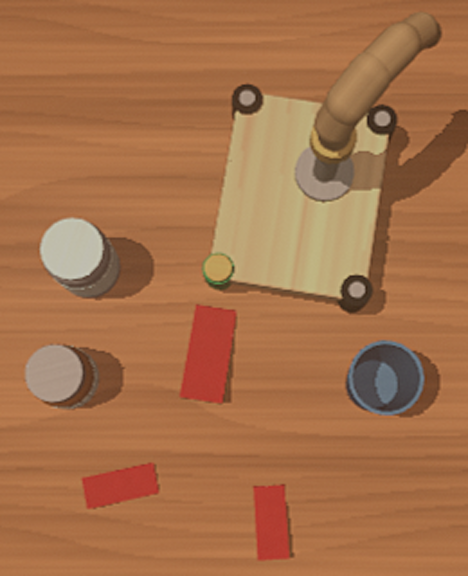

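The largest wedge is confirmed. At crop pixel (208,355) it is bigger than both others and points at the green foot, about 31 mm short of it.

Measurements:
- **Tail centre:** about (0.497, 0.0605), yaw -0.138.
- **Foot:** (0.6255, 0.042), within 1 mm of the wedge's centre line.
- **Disc:** measured height 55 mm, against about 57–60 mm expected.

I will move behind the tail, with the fingers nearly shut.

```bash
python3 -m creep '[[225,458,-543,0,0.457],[225,458,-543,0,0.457],[225,458,-543,0,0.457],[225,458,-543,0,0.457],[225,458,-543,0,0.457],[225,458,-543,0,0.457],[225,458,-543,0,0.457],[225,458,-543,0,0.457],[225,458,-543,0,0.457],[225,458,-543,0,0.457],[225,458,-543,0,0.457],[225,458,-543,0,0.457]]' 40
cat >> h.py <<'E'
from scipy.spatial.transform import Rotation as Ro
def go(X,yaw):
    o=ctrl.get_obs();R=Ro.from_rotvec(o["tool_rot"]).as_matrix();p=np.array(o["tool_pos"])
    y=np.arctan2(R[1,0],R[0,0]);print("t",o["t"],"pos",p.round(4),"z",R[:,2].round(3),"yaw",round(y,3),"F",np.round(o["contact_force"],2),"open",round(o["opening"],4))
    print("shift mm",(R.T@(np.array(X)-p)*1000).round(1),"turn",round(y-yaw,3))
E
python3 -c "
from h import *
go([.461,.0655,.06],-.138)"
```

```text
t: 2.2
tool_pos: [0.3825, -0.1276, 0.2317]
tool_rot: [3.133, -0.218, 0.002]
contact_force: [1.4, -0.6, 0.4]
opening: 0.0101
t 2.2 pos [ 0.3825 -0.1276  0.2317] z [ 0.001 -0.001 -1.   ] yaw -0.139 F [ 1.38 -0.64  0.4 ] open 0.0101
shift mm [  50.8 -202.3  171.7] turn -0.001
```

```bash
python3 -m creep '[[225,51,-202,0,0],[225,51,-202,0,0],[225,51,-202,0,0],[225,51,-202,0,0],[225,51,-202,0,0],[225,51,-202,0,0],[225,51,-202,172,0],[225,51,-202,172,0],[225,51,-202,172,0],[225,51,-202,172,0],[225,51,-202,172,0],[225,51,-202,172,0]]'
python3 - <<'E'
from h import *
go([.461,.0655,.006],-.138)
save("top","a.png",(220,110,200,150),3.5)
save("side","b.png",(200,150,240,160),3)
E
```

```text
t: 3.2
tool_pos: [0.4578, 0.0634, 0.0565]
tool_rot: [3.134, -0.217, -0.011]
contact_force: [-0.4, -0.6, -0.4]
opening: 0.01
t 3.2 pos [0.4578 0.0634 0.0565] z [-0.007  0.    -1.   ] yaw -0.138 F [-0.36 -0.59 -0.4 ] open 0.01
shift mm [ 3.3 -2.5 50.5] turn -0.0
```

View pics/b.png

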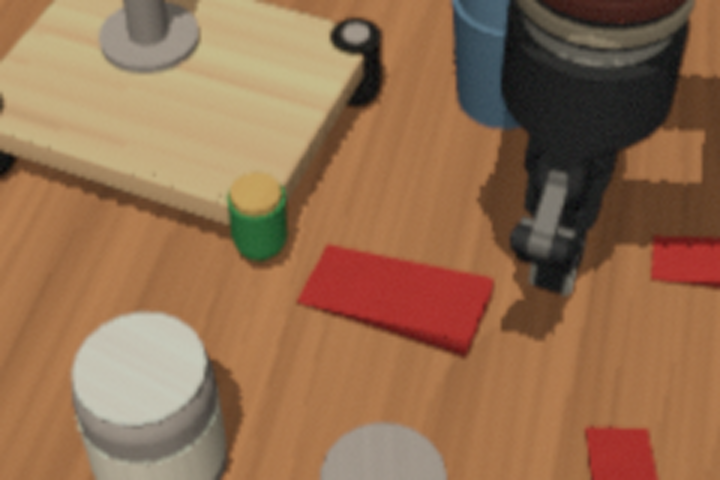

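The side view shows the fingers at crop (548,270), just behind the wedge's tail at (480,320), with clear space between them. The wedge points at the green foot at (258,220). I will go down to about 7 mm, then push slowly.

```bash
python3 -m creep '[[225,2,-2,30,0],[225,2,-2,45,0],[225,2,-2,49,0],[225,2,-2,49,0],[225,2,-2,49,0],[225,2,-2,49,0]]'; python3 -c "
from h import *
go([.497+.065-.011,.0605-.009+.0015,.007],-.138)"
```

```text
t: 3.8
tool_pos: [0.465, 0.0652, 0.0128]
tool_rot: [-3.134, 0.217, -0.007]
contact_force: [0.6, -0.4, -0.3]
opening: 0.0098
t 3.8 pos [0.465  0.0652 0.0128] z [ 0.005 -0.    -1.   ] yaw -0.138 F [ 0.61 -0.44 -0.31] open 0.0098
shift mm [86.9  0.2  6.2] turn -0.0
```

```bash
python3 -m creep '[[225,5,0,4,0],[225,10,0,4,0],[225,15,0,4,0],[225,20,0,4,0],[225,25,0,4,0],[225,30,0,4,0],[225,35,0,4,0],[225,40,0,4,0],[225,45,0,4,0],[225,50,0,4,0],[225,55,0,4,0],[225,55,0,4,0]]'; python3 - <<'E'
from h import *
np.set_printoptions(precision=4,suppress=True)
go([.551,.053,.007],-.138)
save("side","c.png",(200,150,240,160),3)
for c in("top","side"):
    ctrl.get_image(c)
    for l in("wedge","press_disc"):
        for o in ctrl.outline_of(c,l)[:3]:
            m=o["mask"].astype(np.uint8);ys,xs=np.nonzero(m)
            ap=cv2.approxPolyDP(cv2.convexHull(cv2.findNonZero(m)),3,True)[:,0]
            if m.sum()>1300 or l!="wedge" or c=="side":print(c,l,m.sum(),xs.mean().round(1),ys.mean().round(1),[atz(c,*map(float,p),.0)[:2].round(4).tolist() for p in ap] if l=="wedge" else "")
E
```

```text
t: 4.8
tool_pos: [0.5185, 0.0575, 0.0066]
tool_rot: [-3.134, 0.217, -0.002]
contact_force: [0.0, -0.3, -0.0]
opening: 0.0101
t 4.8 pos [0.5185 0.0575 0.0066] z [ 0.001 -0.    -1.   ] yaw -0.138 F [ 0.05 -0.34 -0.02] open 0.0101
shift mm [32.8 -0.  -0.4] turn -0.0
top press_disc 192 311.9 148.5 
top press_disc 11143 363.3 99.1 
side wedge 754 440.3 237.7 [[0.3316, -0.0282], [0.336, 0.0015], [0.4061, 0.0027], [0.4033, -0.0252], [0.3369, -0.0384]]
side wedge 1025 408.6 315.5 [[0.3841, 0.1762], [0.415, 0.1818], [0.4305, 0.1127], [0.4002, 0.1074]]
side wedge 1185 312.0 244.1 [[0.5293, 0.0637], [0.538, 0.0781], [0.6308, 0.0596], [0.6148, 0.022], [0.5544, 0.0194]]
side press_disc 156 284.8 215.0
```

View pics/c.png

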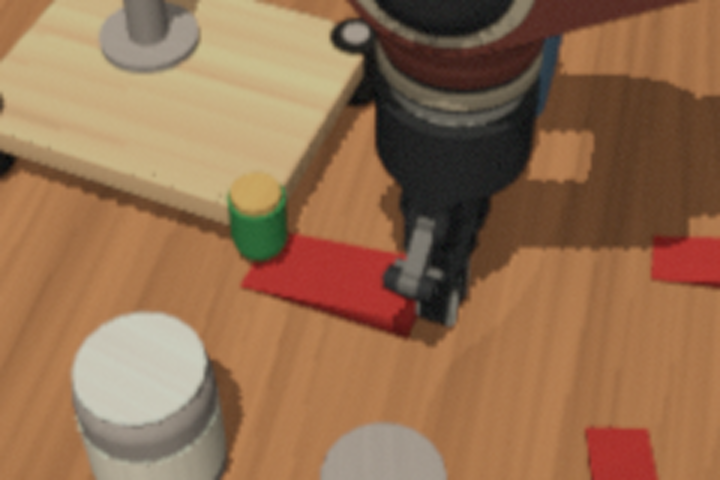

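The wedge's tip has just reached the foot at crop (258,262), with the fingers square on the tail. I will keep pushing, with smaller steps near the stop.

```bash
python3 -m creep '[[225,4,0,0,0],[225,8,0,0,0],[225,12,0,0,0],[225,16,0,0,0],[225,19,0,0,0],[225,22,0,0,0],[225,24,0,0,0],[225,24,0,0,0]]';python3 -m creep '[[225,1,0,0,0],[225,2,0,0,0],[225,3,0,0,0],[225,3,0,0,0]]'; python3 -m creep '[[225,1,0,0,0],[225,2,0,0,0],[225,2,0,0,0]]'
```

```text
t: 5.82
tool_pos: [0.5416, 0.0543, 0.0064]
tool_rot: [-3.134, 0.217, -0.001]
contact_force: [-0.3, -0.3, -0.9]
opening: 0.0102
t: 6.15
tool_pos: [0.5442, 0.0539, 0.0063]
tool_rot: [3.134, -0.217, 0.0]
contact_force: [0.4, 0.1, -0.6]
opening: 0.01
t: 6.4
tool_pos: [0.5462, 0.0536, 0.0064]
tool_rot: [3.134, -0.217, 0.0]
contact_force: [0.4, -0.7, 0.5]
opening: 0.01
```

```bash
for i in 1; do python3 -m creep '[[225,1,0,0,0],[225,2,0,0,0],[225,2,0,0,0],[225,2,0,0,0]]'; done; python3 -m creep '[[225,1,0,0,0],[225,2,0,0,0],[225,2,0,0,0],[225,2,0,0,0]]'
```

```text
t: 6.73
tool_pos: [0.5481, 0.0534, 0.0063]
tool_rot: [-3.134, 0.217, -0.0]
contact_force: [-0.2, 0.1, -0.3]
opening: 0.0103
t: 7.07
tool_pos: [0.5496, 0.0532, 0.0062]
tool_rot: [-3.134, 0.217, 0.002]
contact_force: [-3.6, 0.3, 2.9]
opening: 0.01
```

The force has risen to -3.6 N, so contact with the foot is starting. I will take one more small step, then look.

```bash
python3 -m creep '[[225,1,0,0,0],[225,1,0,0,0],[225,1,0,0,0]]'; cat > chk.py <<'E'
from h import *
import sys
np.set_printoptions(precision=4,suppress=True)
go([.5,.06,.1],-.138);M={}
for c in("top","side"):
    save(c,sys.argv[1]+c+".png",(200,150,240,160) if c=="side" else (200,40,240,200),3)
    for l in("wedge","press_disc"):
        for o in ctrl.outline_of(c,l)[:4]:
            m=o["mask"].astype(np.uint8);ys,xs=np.nonzero(m)
            if l!="wedge":
                if m.sum()<300: M[c]=(c,xs.mean(),ys.mean())
                continue
            ap=cv2.approxPolyDP(cv2.convexHull(cv2.findNonZero(m)),3,True)[:,0]
            P=[atz(c,*map(float,p),.0)[:2].round(4).tolist() for p in ap]
            if np.mean(P,0)[0]>.47:print(c,l,m.sum(),xs.mean().round(1),ys.mean().round(1),P)
if len(M)==2:print("disc",tri(M["top"],M["side"]))
E
python3 chk.py d
```

```text
t: 7.32
tool_pos: [0.5503, 0.0531, 0.0062]
tool_rot: [-3.134, 0.217, 0.003]
contact_force: [-4.4, 0.4, 4.0]
opening: 0.0103
t 7.3167 pos [0.5503 0.0531 0.0062] z [-0.002  0.    -1.   ] yaw -0.138 F [-4.41  0.4   3.99] open 0.0103
shift mm [-50.9   0.1 -93.7] turn -0.0
side wedge 867 294.0 240.9 [[0.5619, 0.0629], [0.5676, 0.0747], [0.6513, 0.0622], [0.6613, 0.0535], [0.6561, 0.0247], [0.5961, 0.0177]]
```

The stop is felt: -4.4 N, with the foot about 14 mm ahead of the wedge's middle. I will back off, rise, shut the fingers and look.

```bash
python3 -m creep '[[225,-5,0,0,0],[225,-20,0,0,0],[225,-30,0,0,0],[225,-30,0,0,0],[255,-30,0,-40,0],[255,-30,0,-80,0],[255,-30,0,-100,0],[255,-30,0,-100,0],[255,-30,0,-100,0]]'; python3 chk.py e; python3 -c "
from h import *
go([.6255,.0418,.1],-.138)"
```

```text
t: 8.37
tool_pos: [0.5231, 0.057, 0.1084]
tool_rot: [-3.134, 0.217, -0.008]
contact_force: [-0.6, -0.1, -0.3]
opening: -0.0002
t 8.3667 pos [0.5231 0.057  0.1084] z [ 0.005 -0.    -1.   ] yaw -0.138 F [-0.59 -0.11 -0.29] open -0.0002
shift mm [-23.3   0.2   8.3] turn -0.0
side wedge 1195 298.4 239.9 [[0.5617, 0.0188], [0.5648, 0.072], [0.6609, 0.0601], [0.6578, 0.0251]]
t 8.6667 pos [0.5202 0.0571 0.1045] z [-0.003  0.    -1.   ] yaw -0.138 F [-0.18  0.33  0.5 ] open 0.0002
shift mm [106.4   0.7   4.2] turn -0.0
```

View pics/eside.png

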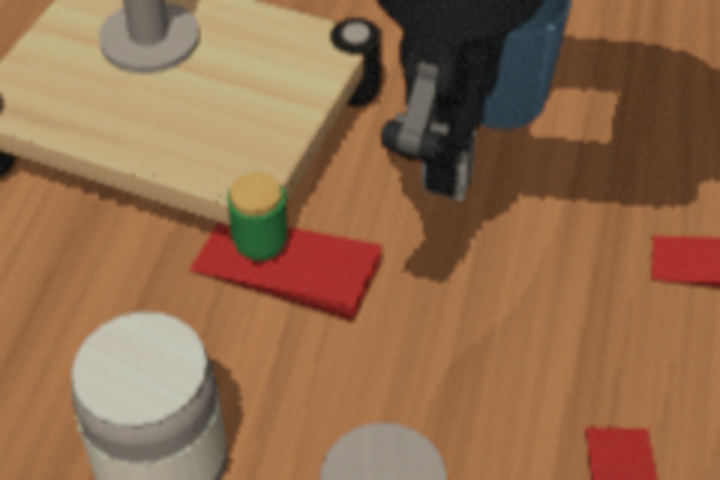

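The wedge sits under the green foot, centred in width, with about 36 mm of tip past it. The disc is still at crop (258,192), so the stand has not moved. Next I go above the disc.

```bash
python3 -m creep '[[255,35,0,0,0],[255,70,0,0,0],[255,95,0,0,0],[255,106,0,0,0],[255,106,0,0,0],[255,106,0,0,0],[255,106,0,15,0],[255,106,0,28,0],[255,106,0,36,0],[255,106,0,36,0],[255,106,0,36,0],[255,106,0,36,0]]'; python3 -c "
from h import *
go([.6255,.0418,.06],-.138);save('side','f.png',(200,150,240,160),3)"
```

```text
t: 9.67
tool_pos: [0.6262, 0.0426, 0.0706]
tool_rot: [-3.134, 0.217, -0.0]
contact_force: [-0.1, -0.7, 0.4]
opening: -0.0003
t 9.6667 pos [0.6262 0.0426 0.0706] z [ 0.  0. -1.] yaw -0.138 F [-0.15 -0.75  0.41] open -0.0003
shift mm [-0.6  0.9 10.6] turn -0.0
```

View pics/f.png

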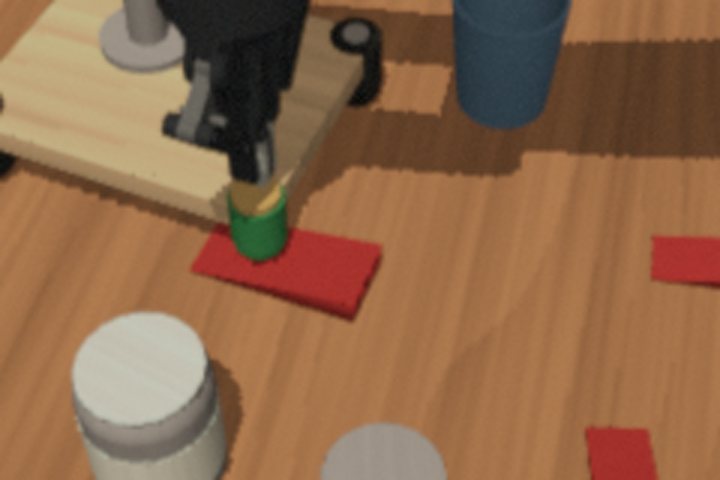

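The shut fingertips hang just above the disc at crop (258,190). I will go down in small steps and watch the force.

```bash
python3 -m creep '[[255,-1,1,4,0],[255,-1,1,8,0],[255,-1,1,9,0],[255,-1,1,10,0],[255,-1,1,10,0],[255,-1,1,10,0]]';  python3 -m creep '[[255,0,0,0.5,0],[255,0,0,1,0],[255,0,0,1,0]]'
```

```text
t: 10.22
tool_pos: [0.6251, 0.0417, 0.0602]
tool_rot: [-3.134, 0.217, 0.0]
contact_force: [-0.1, 0.1, -0.4]
opening: -0.0
t: 10.47
tool_pos: [0.6253, 0.0417, 0.0597]
tool_rot: [-3.134, 0.217, -0.001]
contact_force: [-0.6, 0.3, 1.0]
opening: 0.0001
```

```bash
python3 -m creep '[[255,0,0,0.5,0],[255,0,0,1,0],[255,0,0,1,0]]';  python3 -m creep '[[255,0,0,0.5,0],[255,0,0,1,0],[255,0,0,1,0],[255,0,0,1,0]]'
```

```text
t: 10.72
tool_pos: [0.6254, 0.0417, 0.0595]
tool_rot: [3.134, -0.217, 0.0]
contact_force: [-3.7, 0.2, 6.1]
opening: -0.0001
t: 11.05
tool_pos: [0.6254, 0.0417, 0.0595]
tool_rot: [3.134, -0.217, -0.0]
contact_force: [-5.8, -0.4, 10.9]
opening: 0.0
```

The disc holds 10.9 N with the tip stopped at 59.5 mm, so the corner does not dip. I will hold briefly, then lift away and check.

```bash
python3 -m creep '[[255,0,0,0,0],[255,0,0,0,0],[255,0,0,-2,0],[255,0,0,-10,0],[255,0,0,-40,0],[255,0,0,-60,0],[255,-40,0,-80,0],[255,-80,0,-90,0],[255,-110,0,-90,0],[255,-110,0,-90,0],[255,-110,0,-90,0],[255,-110,0,-90,0]]'; python3 chk.py g
```

```text
t: 12.05
tool_pos: [0.5168, 0.0567, 0.1478]
tool_rot: [3.134, -0.217, 0.002]
contact_force: [0.3, -0.4, -0.3]
opening: 0.0001
t 12.05 pos [0.5168 0.0567 0.1478] z [ 0.001 -0.    -1.   ] yaw -0.138 F [ 0.33 -0.41 -0.29] open 0.0001
shift mm [-17.2  -0.9  47.7] turn -0.0
side wedge 1167 299.0 239.8 [[0.5617, 0.0188], [0.5632, 0.0716], [0.6609, 0.0601], [0.6578, 0.0251]]
```

View pics/gside.png

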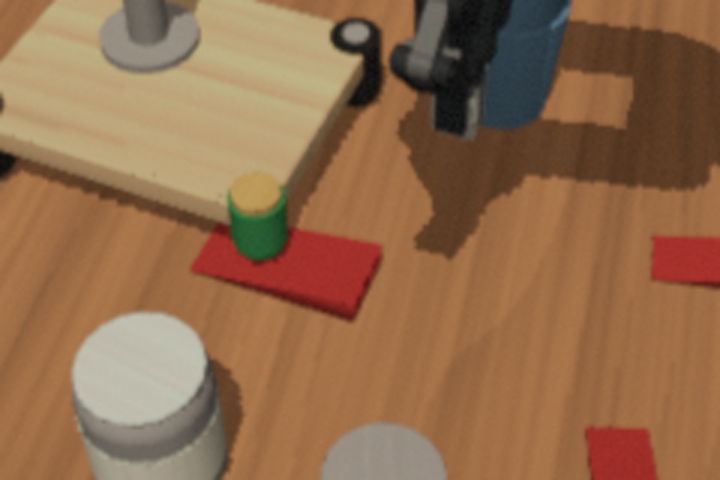

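Nothing has changed since before the press: the foot is on the wedge and the stand is in place at crop (258,192). The arm is clear, so I hand in.

```bash
python3 -c "
from station import ctrl
ctrl.finish_job()"
```

```text
the job is handed in; nothing more can be done
```

The red wedge is now snug under the green foot, the press test held, and I handed the job in at about 12 s of the 48 s allowed. No verdict is reported.

- **Push:** I used the largest of the three red wedges and pushed it about 65 mm with the outside of the nearly shut fingers. I stopped at a clear rise of about 4.4 N. By the finger position, the foot is then about 14 mm ahead of the wedge's middle, and the picture shows it close to the centre line.
- **Press test:** I pressed the brass disc with the fingers shut, up to 10.9 N. The fingertip stayed at 59.5 mm, so the corner did not dip.
- **After lifting away:** The side picture showed the wedge, green foot and disc where they were before the press. Nothing touched the robot. The tin and mug showed no visible move, and the arm never came near the jar.

**Checks that fell short:**
- The final disc triangulation and the top-view wedge check gave no result, because the arm hid them from the top camera. The last position check therefore rests on the side view and the finger position.
- During the press there was also a sideways force of about 5.8 N, but it moved nothing that I could see.
- I judged the stand level from the steady disc height and the picture, not from a measured tilt.

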